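# Take the right lid off the keyhole rack and cover the dish

### The arm

A 6-joint arm with a two-finger parallel gripper is mounted at the origin on a cart in front of the work surface, level with it; the furniture and walls round the work are solid. World frame = base frame: x ahead of the robot, y to its left, z up, the work surface at z = 0. Lengths are in mm, angles in rad, forces in N, time in s.
With the tool pointing down it reaches from about 425 to 925 mm from the base axis. Payload 12.5 kg.
Tool frame: the origin (TCP) lies on the centre line of the jaws, within the pads' length; the fingertips stand 25 mm ahead of it and the grasp point (between the pads) lies 6 mm ahead of it; z points along the fingers, y is the direction in which the jaws open and shut (so a half turn about z gives the same grasp; the last joint's range is limited). The gripper opens to 85 mm and grips with 20 to 120 N. Pads are 22 mm wide; open, the fingers measure 114 mm over their backs; the gripper's body (76 mm by 85 mm) begins 54 mm behind the grasp point. The pads swing forward as they close: fully open they stand 13 mm farther back than shut.
Start: joints at [-1.352, 0.491, 1.559, -0, 1.092, -0.106], TCP at [199.472, -592.328, 256.327] pointing down, gripper open.
Joint ranges: [-3.1, 3.1], [-0.84, 2.19], [0.05, 2.79], [-1.13, 4.28], [0.06, 2.93], [-2.69, 2.69]. Speed limits (rad/s): [2.22, 2.22, 2.79, 3.14, 3.14, 3.14].

### API

Orientations are given as a unit quaternion [w, x, y, z].
In Python, from workcell import ctrl, command_gripper, viewer, ticket gives the robot as it stands. Calls block until the motion is done:
- ctrl.move_ptp(position, orientation): joint-space move of the TCP to a pose.
- ctrl.move_straight(position, ori=None, rate=150, f_stop=None): straight line of the TCP; ori=None keeps the orientation; rate is the mean speed in mm/s. With f_stop (N) it stops when the force on the tool has changed by that much, and returns True; else False.
- ctrl.movej(angles): joint-space move.
- command_gripper(opening, f_grip=None): opening from 0.0 (shut) to 1.0 (fully open); f_grip is the grip in N (None keeps the last); returns when the fingers have stopped.
- ctrl.sleep(seconds).
- ctrl.ik(position, orientation): joint angles nearest the present ones, or None.
- ctrl.read_state(): the state.
- viewer.grab_frame(name): name is "scene" or "top"; returns a dict with "frame" (400x640x3 uint8, red, green, blue), "K" (3x3 intrinsics, pixels), "k1" (the pictures are not rectified: a ray, as slopes to the right and down, at radius r is drawn at 1 + k1 r^2 times it, then the intrinsics apply), "R" (3x3) and "t" (3): a world point X has camera coordinates R X + t. Camera axes: x right, y down, z forward; pixel columns grow to the right and rows downward; lengths in mm; the calibration is good to about 2 mm. A picture is of the moment at which its call begins. There is no depth.
A pose or a line that the arm cannot do raises ctrl.Unreachable and nothing moves.
- ticket.close_job(): hands the job in, once; it reports no verdict.
The state is a dict: "time": time; "joint_positions": joint angles; "qd": joint speeds; "tau": joint torques, N m; "ee_pos": TCP position; "ee_rot": TCP orientation; "ft_force": force on the tool from outside, world axes, zero at the start; "moment": the same for the moment, N m; "width": opening from 0.0 (shut) to 1.0 (fully open).
Only numpy, scipy, OpenCV 4.12 (cv2) and the standard library are available. Lean on these libraries where they do the work, as an engineer would, in place of code of your own. Each camera call takes 0.05 s, during which the arm holds its last target.

### The job

Three wooden lids hang by keyhole slots on the headed pegs of the sloping rack. Take down the one that fits the open white dish - slide it up the slope until the wide end of its keyhole is at the peg head, then lift it off - and set it gently, grip upwards, flat on the dish so that its sealing pad sits fully inside the mouth. Let go of it, leave the other two lids hanging and the dish where it stands, and do not disturb the other things.

Things in the scene. Friction and masses are not known exactly. Their poses are not given: they have to be found in the camera images.
- rack: fixed dark wooden lid rack, 385 mm wide (y), 180 deep (x), about 120 high; origin centre of its underside, low front edge to its -x. Its face slopes up 30 degrees from horizontal towards its +x. Three brass headed pegs stand square to the face, 125 mm apart. The lids hang with the grey pads under them lying on the face; which lid hangs on which peg varies
- peg0 (a point): middle of the head of the rack's left (+y) peg, 18.5 mm off the face. Each peg: shank 8 mm across, round head 20 mm across and 5 mm thick, its underside 16 mm off the face. Axes as the rack's
- peg1 (a point): middle of the head of the rack's middle peg
- peg2 (a point): middle of the head of the rack's right (-y) peg
- lid_small: smallest lid, panel 80 mm square (pad 58 mm): too small, falls into the dish. Ear, grip, origin and axes as the middle-sized lid's
- lid_medium: middle-sized lid, the one that fits: panel 98 mm square, 6 mm thick, sealing pad 76 mm square and 6 mm thick under it, bar grip on top, steel keyhole ear to +x (46 mm wide, 6 mm thick, ending 120 mm from the origin). Loose, 0.12 to 0.26 kg. Origin: centre of the panel's underside; x towards the ear (up the rack's slope while hung), z out through the grip, square to the panel
- lid_large: largest lid, panel 116 mm square (pad 94 mm): its pad does not go into the dish. Ear, grip, origin and axes as the middle-sized lid's
- lid_medium_grip (a point): middle of the top of the middle-sized lid's flat-sided wooden bar grip, 38 mm along +z from the lid's origin: 16 mm thick along the lid's x, 56 mm long along its y, rising 32 mm above the panel; axes as the lid's
- lid_medium_eye (a point): centre of the wide round end (28 mm across) of the middle-sized lid's keyhole, 76 mm along +x and 3 mm along +z from the lid's origin; axes as the lid's. From it a slot 12 mm wide runs to +x; while hung, the peg's shank stands in its far end, 28 to 30 mm from this point, so the lid must go up the slope by that much
- dish: open square white stoneware dish, outside 96 x 96 mm, 60 high, walls 5 mm (mouth 86 x 86), a small lug on its +y and -y sides (120 mm over both, top 44 mm high); loose, 0.5 to 1 kg; origin centre of its underside. The lid may lie in any quarter turn, its ear overhanging
- dish_rim (a point): centre of the dish's mouth, at rim height (60 mm above the worktop); axes as the dish's; the lid's origin comes here when it is home. Beyond the dish a wall cabinet hangs over the worktop, from about 0.44 m up, behind about x = 0.55 m and right of about y = -0.1 m: keep the wrist clear of it
- egg_timer: red and white egg timer, 62 mm across, 60 high, bystander; origin centre of its underside
- lemon: lemon, 78x55x56 mm, bystander; origin centre of its underside
- tin: tin, 75 mm across, 58 high, bystander; origin centre of its underside
- mug: white mug with brown inside, 83x113x93 mm, bystander; origin centre of its underside
- jar: jar with a red lid, 65 mm across, 100 high, bystander; origin centre of its underside
- mortar: dark stone mortar, 84 mm across, 60 high, bystander; origin centre of its underside
Not all that is in view belongs to the job. What is shaped like the dish but purple is not meant.

How it is judged:
By the outcome, as a careful person would: the job done as asked, in the order asked, and still so for the second after the job is handed in, with the robot touching nothing.
It also fails if it takes over 40 s, if anything falls off the work surface, if the arm or the gripper's body presses on something with over 40 N, if the wrist force passes 120 N, or if a joint passes its speed limit or range.

## Working session

There is one attempt and no reset: what is moved stays moved. The work goes in short steps, each a Python script; the robot and the scene stay as the last script left them, time stands still between calls to the robot, and variables do not carry over. Pictures are saved under pics/ and viewed, and the job is handed in when it is done.

```bash
ls; mkdir -p pics; python3 - <<'E'
from workcell import ctrl, viewer
import cv2,pickle
d={}
for n in("scene","top"):
    f=viewer.grab_frame(n); d[n]=f; cv2.imwrite(f"pics/{n}0.png",f["frame"][:,:,::-1]); print(n,f["K"],f["k1"],f["R"],f["t"])
pickle.dump(d,open("f0.pkl","wb"))
print(ctrl.read_state())
E
```

```text
pics
scene [[520.44132862   0.         320.08323614]
 [  0.         520.44132862 193.26906813]
 [  0.           0.           1.        ]] -0.1077932495029507 [[ 0.35794036 -0.93366186  0.01241875]
 [-0.66748026 -0.26514883 -0.69582052]
 [ 0.6529539   0.24077298 -0.71810833]] [-258.47816175  370.46178433 1573.47370779]
top [[496.31122528   0.         324.76992575]
 [  0.         496.31122528 192.03592049]
 [  0.           0.           1.        ]] 0.05453188283507576 [[-9.62734605e-03 -9.99953614e-01 -2.90069836e-04]
 [-9.83219505e-01  9.51908029e-03 -1.82177912e-01]
 [ 1.82172222e-01 -1.46868748e-03 -9.83265541e-01]] [ -98.96355159  520.24928385 1790.86246387]
{'time': 0.1, 'joint_positions': array([-1.35162553e+00,  4.91509657e-01,  1.55939797e+00, -1.41654560e-05,
        1.09171705e+00, -1.05584152e-01]), 'qd': array([-1.37174567e-04, -2.81683600e-03, -2.62553619e-03,  2.95608712e-03,
        9.55464168e-05,  2.97951320e-04]), 'tau': array([ 3.04992136e-03, -6.19448447e+01, -2.62025857e+01, -8.67498466e-05,
        2.92387718e-03,  2.16888924e-05]), 'ee_pos': array([ 199.41133544, -592.14298967,  255.77646229]), 'ee_rot': array([-5.14820796e-04,  9.86845059e-01,  1.61668066e-01, -3.55636748e-05]), 'ft_force': array([ 0.36067389,  0.17458843, -0.85465994]), 'moment': array([-0.00894509,  0.04395533,  0.03455935]), 'width': 0.999484656174431}
```

View pics/scene0.png

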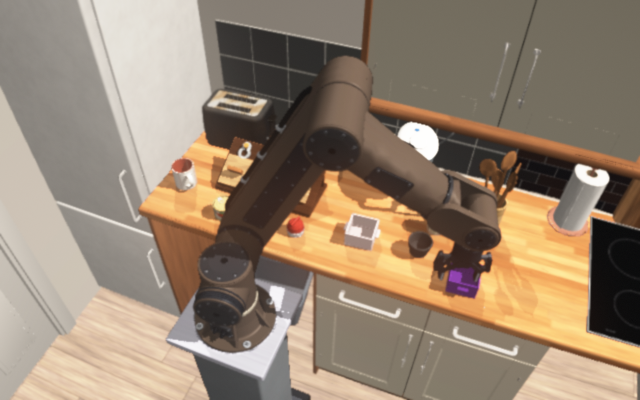

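View pics/top0.png

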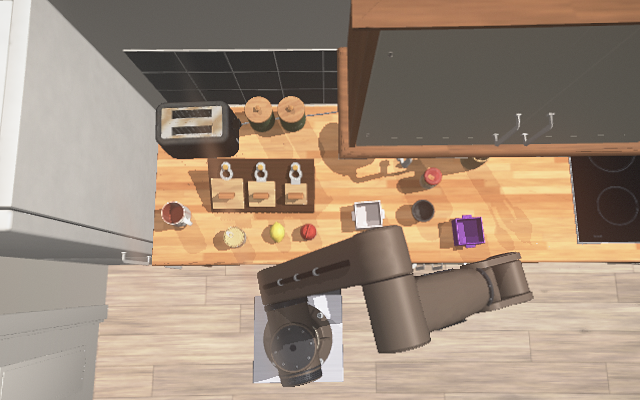

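```bash
python3 - <<'E'
import cv2,pickle
d=pickle.load(open("f0.pkl","rb"))
a=d["top"]["frame"][145:225,200:325,::-1]; cv2.imwrite("pics/top_rack.png",cv2.resize(a,None,fx=6,fy=6,interpolation=cv2.INTER_CUBIC))
a=d["top"]["frame"][190:240,340:400,::-1]; cv2.imwrite("pics/top_dish.png",cv2.resize(a,None,fx=10,fy=10,interpolation=cv2.INTER_CUBIC))
E
```

```text
(no output)
```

View pics/top_rack.png

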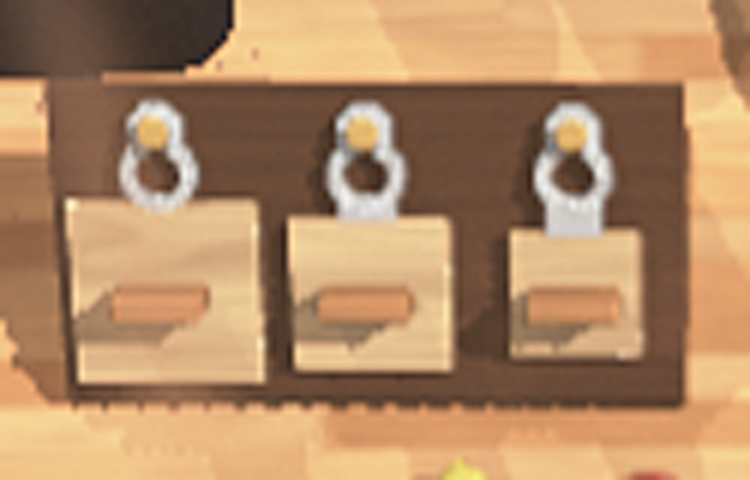

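View pics/top_dish.png

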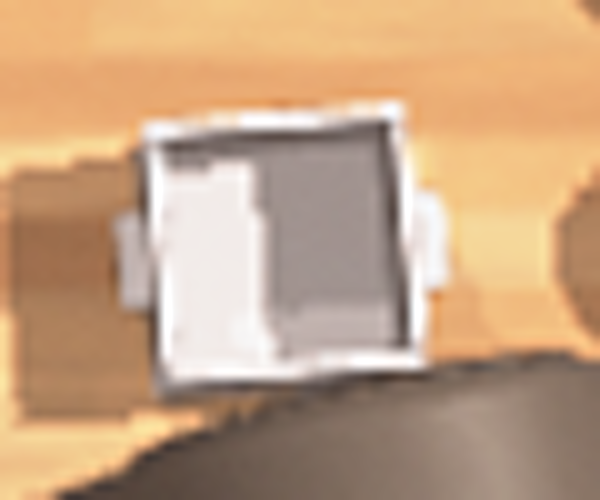

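```bash
python3 - <<'E'
from workcell import ctrl, viewer
import cv2,pickle
q=ctrl.read_state()["joint_positions"].copy(); q[0]=-2.1
ctrl.movej(q)
d={}
for n in("scene","top"):
    f=viewer.grab_frame(n); d[n]=f; cv2.imwrite(f"pics/{n}1.png",f["frame"][:,:,::-1])
pickle.dump(d,open("f1.pkl","wb"))
s=d["scene"]["frame"][:,:,::-1]
cv2.imwrite("pics/sc1_rack.png",cv2.resize(s[115:265,180:440],None,fx=3,fy=3,interpolation=cv2.INTER_CUBIC))
print(ctrl.read_state()["time"],ctrl.read_state()["ft_force"])
E
```

```text
1.875 [-0.30012622 -0.34040114 -0.87663206]
```

View pics/scene1.png

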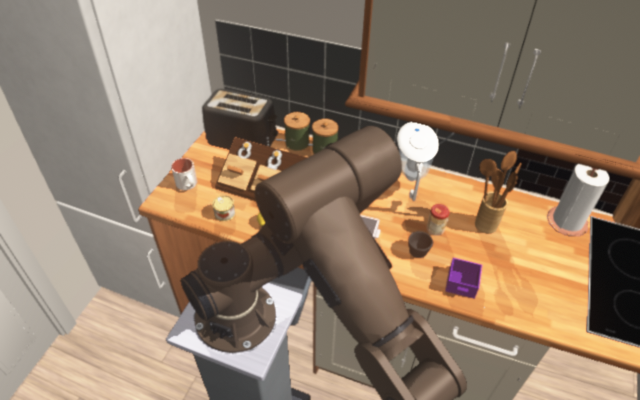

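View pics/sc1_rack.png

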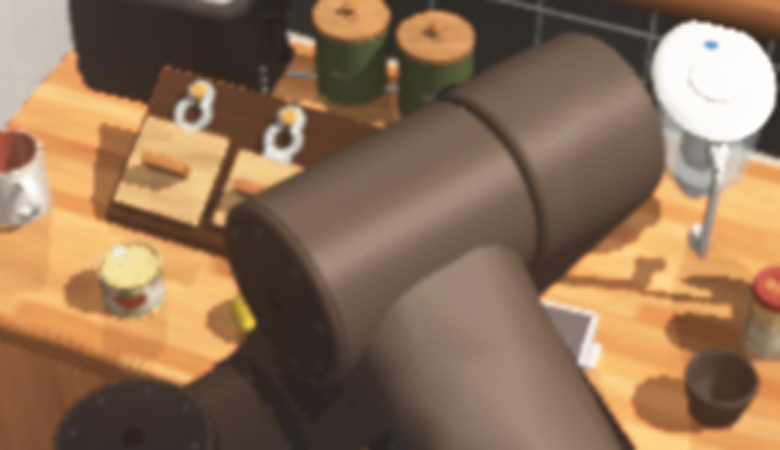

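View pics/top1.png

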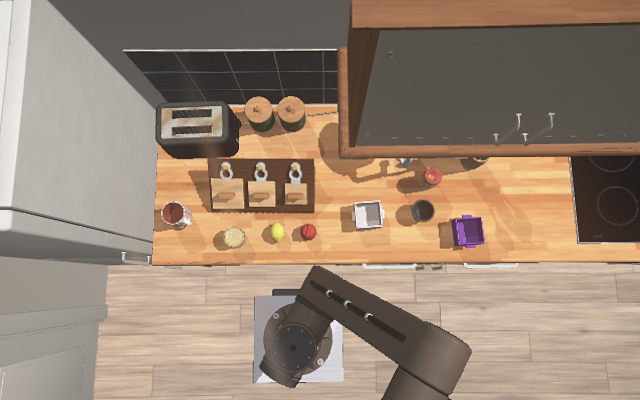

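```bash
cat > h.py <<'E'
import numpy as np, cv2, pickle
from scipy.spatial.transform import Rotation as Rot
def ray(f,px):
    K=np.array(f["K"]);k1=f["k1"];R=np.array(f["R"]);t=np.array(f["t"])
    # model x_d = x_u(1+k1 r_u^2): OpenCV's first radial coefficient
    u=cv2.undistortPoints(np.array(px,float).reshape(-1,1,2),K,np.array([k1,0,0,0.]))[:,0]
    D=np.c_[u,np.ones(len(u))]@R; C=-R.T@t
    return C,D/np.linalg.norm(D,axis=1,keepdims=True)
def plane(f,px,z):
    C,D=ray(f,px); return C+D*((z-C[2])/D[:,2])[:,None]
def proj(f,X):
    R=np.array(f["R"]);p,_=cv2.projectPoints(np.array(X,float).reshape(-1,1,3),cv2.Rodrigues(R)[0],np.array(f["t"],float),np.array(f["K"]),np.array([f["k1"],0,0,0.]));return p[:,0]
def tri(f1,p1,f2,p2):
    C1,d1=ray(f1,[p1]);C2,d2=ray(f2,[p2]);d1=d1[0];d2=d2[0]
    s=np.linalg.lstsq(np.c_[d1,-d2],C2-C1,rcond=None)[0]
    a=C1+s[0]*d1;b=C2+s[1]*d2;return (a+b)/2,np.linalg.norm(a-b)
def quat(R): return Rot.from_matrix(R).as_quat()[[3,0,1,2]]
E
python3 - <<'E'
from h import *
d=pickle.load(open("f1.pkl","rb"))
T,S=d["top"],d["scene"]
def blobs(f,roi,lo,hi,mina=4):
    x0,y0,x1,y1=roi; im=f["frame"][y0:y1,x0:x1]
    im=cv2.resize(im,None,fx=8,fy=8,interpolation=cv2.INTER_CUBIC)
    h=cv2.cvtColor(im,cv2.COLOR_RGB2HSV); m=cv2.inRange(h,lo,hi)
    n,l,st,c=cv2.connectedComponentsWithStats(m)
    return [((c[i]+.5)/8-.5+[x0,y0],st[i][4]/64,st[i][:4]/8) for i in range(1,n) if st[i][4]/64>mina]
print("T");[print(b) for b in blobs(T,(215,158,310,175),(17,90,130),(28,255,255))]
print("S");[print(b) for b in blobs(S,(230,135,290,170),(17,90,130),(28,255,255))]
for n,f,roi in (("T",T,(200,145,325,225)),("S",S,(215,130,300,215)),("D",T,(345,190,395,240))):
    x0,y0,x1,y1=roi; s=6 if n!="D" else 12
    cv2.imwrite(f"pics/z_{n}.png",cv2.resize(f["frame"][y0:y1,x0:x1,::-1],None,fx=s,fy=s,interpolation=cv2.INTER_CUBIC))
E
```

```text
T
(array([224.88391495, 166.6956045 ]), np.float64(20.484375), array([7.75 , 6.625, 5.25 , 5.125]))
(array([259.87355302, 166.98725728]), np.float64(20.921875), array([42.625,  6.875,  5.25 ,  5.375]))
(array([294.7586072 , 167.24442488]), np.float64(19.96875), array([77.625,  7.   ,  5.125,  5.25 ]))
S
(array([245.64693323, 144.86684783]), np.float64(20.125), array([13.5  ,  7.75 ,  5.125,  5.75 ]))
(array([275.64820636, 153.35105399]), np.float64(21.125), array([43.5  , 15.625,  5.125,  6.125]))
(array([240.98527123, 161.92284534]), np.float64(210.84375), array([ 0.  , 19.75, 25.5 , 15.25]))
(array([263.49415755, 167.93829799]), np.float64(34.265625), array([28.625, 30.75 , 13.875,  4.25 ]))
```

View pics/z_S.png

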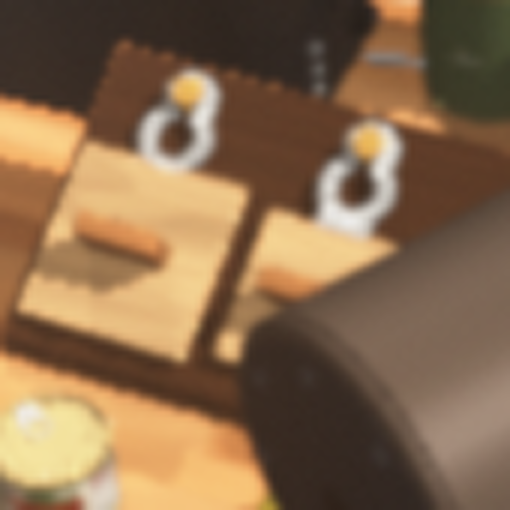

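View pics/z_D.png

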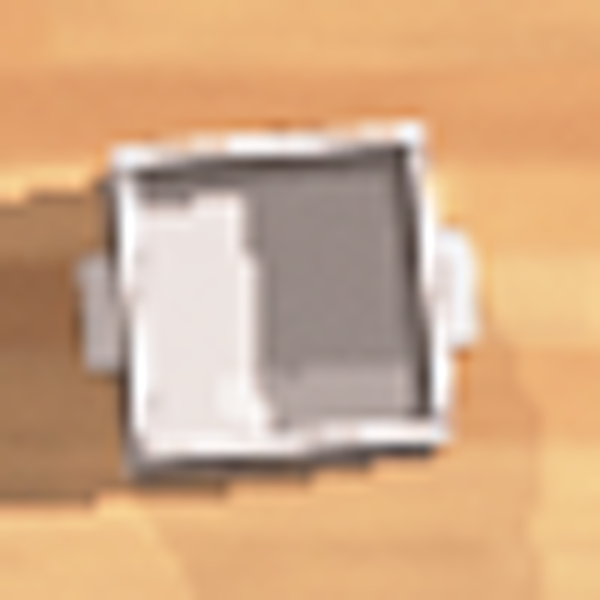

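```bash
python3 - <<'E'
from h import *
d=pickle.load(open("f1.pkl","rb"));T,S=d["top"],d["scene"]
pt=np.array([[224.884,166.696],[259.874,166.987],[294.759,167.244]]); ps=[[245.647,144.867],[275.648,153.351]]
for i in range(2): print("tri peg",i,tri(T,pt[i],S,ps[i]))
for z in (110,118,125): 
    P=plane(T,pt,z); print(z,P.round(1).tolist(),np.linalg.norm(np.diff(P,axis=0),axis=1))
def dz(p,x0,y0,s): return (np.array(p)+.5)/s-.5+[x0,y0]
D=plane(T,dz([[115,150],[424,125],[448,440],[130,458]],345,190,12),60)
print("dish",D.round(1).tolist(),D.mean(0),np.linalg.norm(D-np.roll(D,-1,0),axis=1),[np.degrees(np.arctan2(*(e[[1,0]]))) for e in (D[0]-D[3],D[1]-D[2],D[0]-D[1],D[3]-D[2])])
# rack corners in top: bottom-front edge & top-back
r=dz([[50,82],[685,85],[685,405],[72,405]],200,145,6)
print("rack back top", plane(T,r[:2],120).round(1).tolist(),"front",plane(T,r[2:],16).round(1).tolist())
E
```

```text
tri peg 0 (array([601.78825162, 253.54859692, 118.91640353]), np.float64(0.6308414640256239))
tri peg 1 (array([599.36133922, 128.69824813, 119.3148068 ]), np.float64(1.393091732615239))
110 [[604.1, 255.1, 110.0], [601.9, 129.3, 110.0], [599.8, 3.6, 110.0]] [125.80215235 125.7697347 ]
118 [[602.1, 253.5, 118.0], [600.0, 128.2, 118.0], [597.9, 3.1, 118.0]] [125.22562126 125.19335217]
125 [[600.5, 252.0, 125.0], [598.3, 127.3, 125.0], [596.2, 2.6, 125.0]] [124.72115655 124.68901746]
dish [[478.7, -211.2, 60.0], [485.5, -305.7, 60.0], [388.9, -310.0, 60.0], [384.3, -213.8, 60.0]] [ 434.32643262 -260.16218457   60.        ] [94.75022879 96.74647539 96.34822563 94.44158411] [np.float64(1.5665313671959595), np.float64(2.5577214254853455), np.float64(94.14116655827326), np.float64(92.73564369846493)]
rack back top [[633.3, 314.5, 120.0], [628.1, -65.4, 120.0]] front [[449.3, -62.1, 16.0], [453.2, 319.0, 16.0]]
```

View pics/z_T.png

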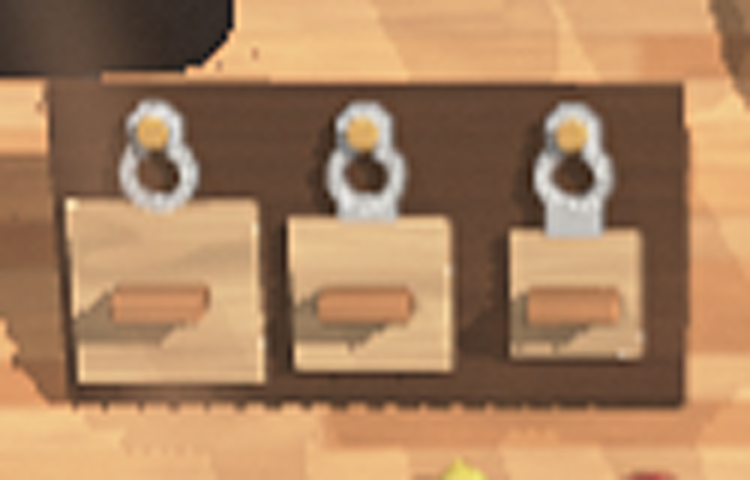

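```bash
cat >> h.py <<'E'
yaw=-0.0168
RL=Rot.from_euler('z',yaw).as_matrix()@Rot.from_euler('y',-np.pi/6).as_matrix()  # lid axes hung
peg1=np.array([600.3,128.4,117.8])
lid0=peg1-RL@[105,0,12.5]
# tool: z=-lid z, y=s*lid x
def tool(RLm,s): 
    z=-RLm[:,2]; y=s*RLm[:,0]; return np.c_[np.cross(y,z),y,z]
GD=10.  # TCP above... grasp point GD below grip top
def tcp(o,RLm,gd=9.): return o+RLm@np.array([0,0,38-gd+6])
E
python3 - <<'E'
from h import *
from workcell import ctrl
d=pickle.load(open("f1.pkl","rb"));T,S=d["top"],d["scene"]
zz=lambda p:((p-[200,145]+.5)*6-.5).round(0).tolist()
print("lid0",lid0)
print("grip top corners",zz(proj(T,[lid0+RL@[a,b,38] for a,b in((8,28),(8,-28),(-8,-28),(-8,28))])))
print("panel",zz(proj(T,[lid0+RL@[a,b,6] for a,b in((49,49),(49,-49),(-49,-49),(-49,49))])))
print("eye",zz(proj(T,[lid0+RL@[76,0,6]])))
for s in(1,-1):
  Q=quat(tool(RL,s)); 
  for o in (0,40,100):
    q=ctrl.ik(tcp(lid0+RL@[0,0,o],RL),Q); print(s,o,None if q is None else np.round(q,2))
  q=ctrl.ik(tcp(lid0+RL@[32,0,0],RL),Q);print(None if q is None else np.round(q,2))
  q=ctrl.ik(tcp(lid0+RL@[31,0,80],RL),Q);print(None if q is None else np.round(q,2))
  for k in range(4):
    RD=Rot.from_euler('z',0.048+k*np.pi/2).as_matrix()
    for h in(0,100):
      q=ctrl.ik(tcp(np.array([434.3,-260.2,60+h]),RD),quat(tool(RD,s)));print(' ',k,h,None if q is None else np.round(q,2))
E
```

```text
lid0 [515.62928274 129.82260189  54.47468245]
grip top corners [[316.0, 301.0], [409.0, 301.0], [410.0, 326.0], [317.0, 326.0]]
panel [[286.0, 219.0], [447.0, 220.0], [452.0, 371.0], [293.0, 370.0]]
eye [[365.0, 177.0]]
1 0 None
1 40 None
1 100 None
[0.16 0.55 2.19 3.76 0.15 2.68]
None
  0 0 [-0.67  0.56  2.   -0.    0.58 -0.72]
  0 100 [-0.67  0.4   1.92 -0.    0.82 -0.72]
  1 0 [-0.67  0.56  2.   -0.    0.58 -2.29]
  1 100 [-0.67  0.4   1.92 -0.    0.82 -2.29]
  2 0 [-0.67  0.56  2.   -0.    0.58  2.42]
  2 100 [-0.67  0.4   1.92 -0.    0.82  2.42]
  3 0 [-0.67  0.56  2.   -0.    0.58  0.85]
  3 100 [-0.67  0.4   1.92 -0.    0.82  0.85]
-1 0 [ 0.17  0.57  2.27  3.55  0.23 -0.24]
-1 40 [ 0.18  0.48  2.29  3.74  0.17 -0.43]
-1 100 None
[ 0.16  0.55  2.19  3.76  0.15 -0.46]
None
  0 0 [-0.67  0.56  2.   -0.    0.58  2.42]
  0 100 [-0.67  0.4   1.92 -0.    0.82  2.42]
  1 0 [-0.67  0.56  2.   -0.    0.58  0.85]
  1 100 [-0.67  0.4   1.92 -0.    0.82  0.85]
  2 0 [-0.67  0.56  2.   -0.    0.58 -0.72]
  2 100 [-0.67  0.4   1.92 -0.    0.82 -0.72]
  3 0 [-0.67  0.56  2.   -0.    0.58 -2.29]
  3 100 [-0.67  0.4   1.92 -0.    0.82 -2.29]
```

```bash
cat >> h.py <<'E'
def toolL(RLm,s,lean):  # lean about lid x (jaw axis)
    return Rot.from_rotvec(RLm[:,0]*lean).as_matrix()@tool(RLm,s)
def tcpL(o,RLm,lean,gd=7.):
    g=o+RLm@np.array([0,0,38-gd]); return g-6*toolL(RLm,1,lean)[:,2]
E
python3 - <<'E'
from h import *
from workcell import ctrl
for lean in np.radians([-25,-18,18,25]):
 for s in(1,-1):
  print(np.degrees(lean).round(),s)
  for nm,(o) in dict(pre=(0,0,70),pre2=(0,0,30),g=(0,0,0),up=(31,0,0),off=(31,0,40),off2=(31,0,70)).items():
    q=ctrl.ik(tcpL(lid0+RL@o,RL,lean),quat(toolL(RL,s,lean))); print('  ',nm,None if q is None else np.round(q,2))
  for k in range(4):
    RD=Rot.from_euler('z',0.048+k*np.pi/2).as_matrix()
    for h in(0,120):
      q=ctrl.ik(tcpL(np.array([434.3,-260.2,60+h]),RD,lean),quat(toolL(RD,s,lean)));print('    ',k,h,None if q is None else np.round(q,2))
E
```

```text
-25.0 1
   pre None
   pre2 None
   g None
   up None
   off None
   off2 None
     0 0 [-0.5   0.56  2.13 -1.07  0.42  0.43]
     0 120 [-0.5   0.34  2.02 -0.65  0.64 -0.05]
     1 0 [-0.82  0.54  2.2   1.26  0.35  2.64]
     1 120 None
     2 0 [-0.8   0.65  1.86  0.34  0.99  2.05]
     2 120 [-0.8   0.48  1.77  0.3   1.24  2.14]
     3 0 [-0.56  0.68  1.8  -0.28  1.05  1.15]
     3 120 [-0.56  0.51  1.71 -0.25  1.29  1.08]
-25.0 -1
   pre None
   pre2 None
   g None
   up None
   off None
   off2 None
     0 0 None
     0 120 None
     1 0 [-0.82  0.54  2.2   1.26  0.35 -0.5 ]
     1 120 [-0.82  0.3   2.09  0.66  0.55  0.16]
     2 0 [-0.8   0.65  1.86  0.34  0.99 -1.09]
     2 120 [-0.8   0.48  1.77  0.3   1.24 -1.  ]
     3 0 [-0.56  0.68  1.8  -0.28  1.05 -1.99]
     3 120 [-0.56  0.51  1.71 -0.25  1.29 -2.06]
-18.0 1
   pre None
   pre2 None
   g None
   up None
   off None
   off2 None
     0 0 [-0.55  0.55  2.09 -0.7   0.41  0.04]
     0 120 [-0.55  0.34  1.99 -0.42  0.68 -0.29]
     1 0 None
     1 120 None
     2 0 [-0.77  0.62  1.9   0.28  0.88  2.12]
     2 120 [-0.77  0
[... 2233 characters left out ...]
2.2   1.26  0.35 -0.5 ]
     3 120 [-0.82  0.3   2.09  0.66  0.55  0.16]
25.0 -1
   pre [-0.09  0.44  2.35  1.83  0.49  1.2 ]
   pre2 [-0.09  0.54  2.33  1.97  0.52  1.05]
   g [-0.09  0.61  2.3   2.05  0.54  0.96]
   up [-0.08  0.59  2.23  1.9   0.5   1.14]
   off [-0.09  0.49  2.26  1.77  0.48  1.28]
   off2 [-0.09  0.42  2.27  1.66  0.47  1.4 ]
     0 0 [-0.8   0.65  1.86  0.34  0.99  2.05]
     0 120 [-0.8   0.48  1.77  0.3   1.24  2.14]
     1 0 [-0.56  0.68  1.8  -0.28  1.05  1.15]
     1 120 [-0.56  0.51  1.71 -0.25  1.29  1.08]
     2 0 [-0.5   0.56  2.13 -1.07  0.42  0.43]
     2 120 [-0.5   0.34  2.02 -0.65  0.64 -0.05]
     3 0 [-0.82  0.54  2.2   1.26  0.35  2.64]
     3 120 None
```

```bash
cat >> h.py <<'E'
LEAN=np.radians(18); GDEP=6.
lidh=lid0+RL@[1,-0.8,0]
dish=np.array([434.3,-260.2,60.]); RD=Rot.from_euler('z',0.048).as_matrix()
QH=quat(toolL(RL,1,LEAN)); QD=quat(toolL(RD,1,LEAN))
def H(*o): return tcpL(lidh+RL@np.array(o,float),RL,LEAN,GDEP)
def Dp(*o): return tcpL(dish+RD@np.array(o,float),RD,LEAN,GDEP)
def snap(viewer,tag):
    d={n:viewer.grab_frame(n) for n in("scene","top")}
    for n in d: cv2.imwrite(f"pics/{n}{tag}.png",d[n]["frame"][:,:,::-1])
    pickle.dump(d,open(f"f{tag}.pkl","wb")); return d
E
python3 - <<'E'
from h import *
from workcell import *
ctrl.move_ptp(Dp(0,0,140),QD)
command_gripper(0.6,60)
ctrl.move_ptp(H(0,0,65),QH)
d=snap(viewer,2)
s=ctrl.read_state(); print(s["time"],s["ee_pos"],H(0,0,65),s["ft_force"],s["joint_positions"])
cv2.imwrite("pics/a2.png",cv2.resize(d["top"]["frame"][130:240,190:330,::-1],None,fx=5,fy=5,interpolation=cv2.INTER_CUBIC))
cv2.imwrite("pics/b2.png",cv2.resize(d["scene"]["frame"][110:260,190:400,::-1],None,fx=3.5,fy=3.5,interpolation=cv2.INTER_CUBIC))
E
```

```text
6.6333 [465.75829888 127.55411321 144.1440385 ] [465.10467636 128.01701859 143.92098124] [-0.01403956 -0.21380753 -0.19018053] [-0.02142073  0.42441423  2.33845163  1.98591307  0.34681761 -2.01241327]
```

View pics/a2.png

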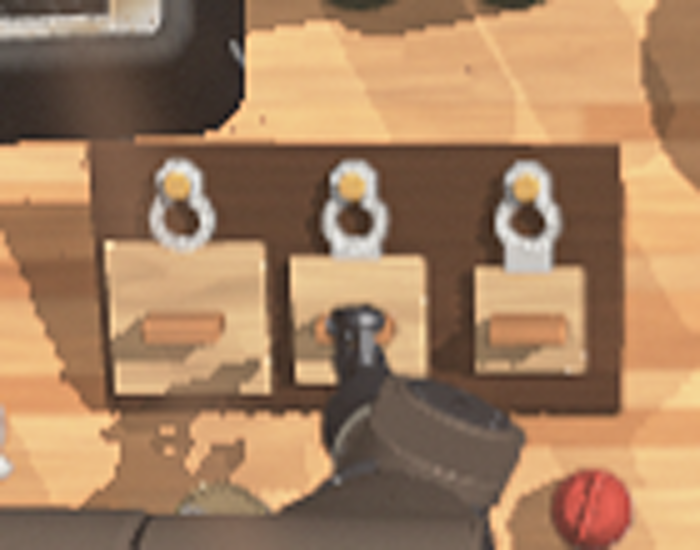

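View pics/b2.png

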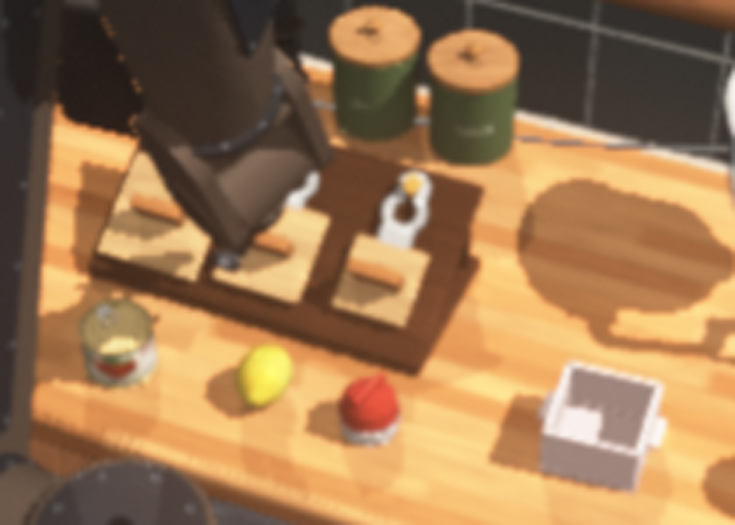

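```bash
python3 - <<'E'
from h import *
d=pickle.load(open("f2.pkl","rb"));T,S=d["top"],d["scene"]
z=lambda p:(np.array(p)+.5)/3.5-.5+[190,110]
print(tri(T,[294.76,167.24],S,z([411,184])))
z12=lambda p:(np.array(p)+.5)/12-.5+[345,190]
print(tri(T,z12([115,150]),S,z([568,365])),tri(T,z12([424,125]),S,z([663,381])))
cv2.imwrite("pics/dS2.png",cv2.resize(S["frame"][205:255,335:390,::-1],None,fx=12,fy=12,interpolation=cv2.INTER_CUBIC))
E
```

```text
(array([597.35963759,   3.49180466, 119.28377121]), np.float64(1.10974729215191))
(array([ 480.03646578, -211.07182596,   49.69050459]), np.float64(1.6125299644689284)) (array([ 485.61280682, -305.71357744,   59.24904703]), np.float64(0.1293842608162777))
```

View pics/dS2.png

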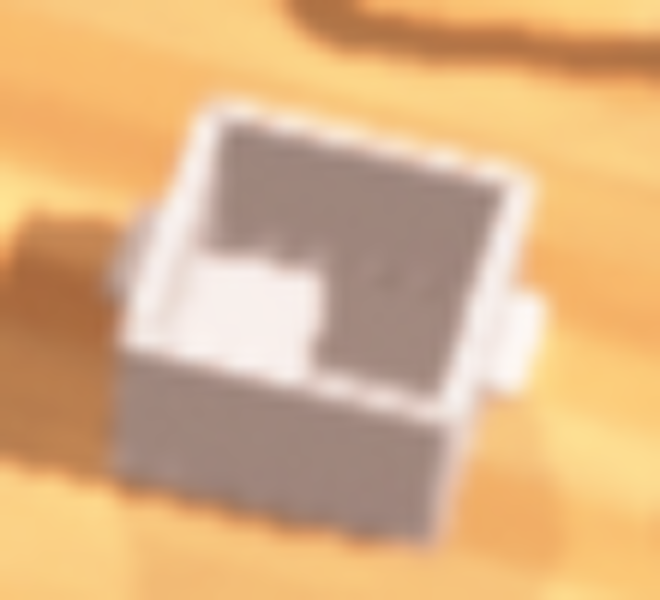

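```bash
python3 - <<'E'
from h import *
d=pickle.load(open("f2.pkl","rb"));S=d["scene"]
p=(np.array([[205,98],[538,178],[455,422],[120,350]])+.5)/12-.5+[335,205]
D=plane(S,p,60);print(D.round(1).tolist(),D.mean(0),np.linalg.norm(D-np.roll(D,-1,0),axis=1),[np.degrees(np.arctan2(*(e[[1,0]]))) for e in (D[0]-D[3],D[1]-D[2],D[0]-D[1],D[3]-D[2])])
from workcell import *
r=ctrl.move_straight(H(0,0,15),rate=100,f_stop=10)
if not r: r=ctrl.move_straight(H(0,0,0),rate=40,f_stop=8)
s=ctrl.read_state();print(r,s["time"],s["ee_pos"],H(0,0,0),s["ft_force"])
if not r:
    command_gripper(0,60); s=ctrl.read_state();print(s["width"],s["ee_pos"],s["ft_force"],s["moment"],s["time"])
E
```

```text
[[475.6, -210.0, 60.0], [481.5, -307.9, 60.0], [387.6, -312.0, 60.0], [378.1, -218.0, 60.0]] [ 430.69570585 -261.95090647   60.        ] [98.06958508 94.00277507 94.44876024 97.8664165 ] [np.float64(4.692041560303505), np.float64(2.489498038076712), np.float64(93.41640070510721), np.float64(95.75361121346506)]
False 7.8083 [497.53681528 127.48078235  87.42093075] [497.60009006 127.47104427  87.62933   ] [-0.44534926 -0.44867578 -0.39412274]
0.1757762814863191 [498.42900237 127.57283679  88.49310776] [ 1.09176983e+00 -4.58946905e-03  7.21186940e+00] [ 0.06256315 -0.31361484  0.0271944 ] 8.225
```

```bash
python3 - <<'E'
from h import *
from workcell import *
p=ctrl.read_state()["ee_pos"]; np.save("pg.npy",p)
r=ctrl.move_straight(p+RL@[0,0,1.2],rate=20,f_stop=25)
r2=ctrl.move_straight(p+RL@[29,0,1.2],rate=50,f_stop=25)
s=ctrl.read_state();print(r,r2,s["time"],RL.T@(s["ee_pos"]-p),s["ft_force"],s["moment"],s["width"])
d=snap(viewer,3)
cv2.imwrite("pics/a3.png",cv2.resize(d["top"]["frame"][145:225,215:310,::-1],None,fx=8,fy=8,interpolation=cv2.INTER_CUBIC))
E
```

```text
False False 9.2083 [2.84739662e+01 1.04655246e-02 1.18684546e+00] [-0.81995373 -0.7302813  -1.68449624] [-0.20957925  0.39460201  0.01306741] 0.1763293110019801
```

View pics/a3.png

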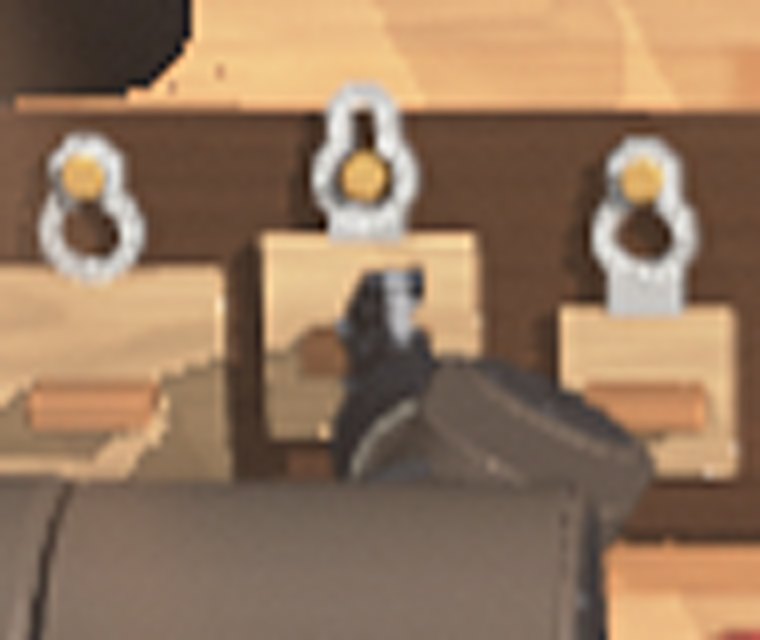

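```bash
python3 - <<'E'
from h import *
from workcell import *
p=np.load("pg.npy")
r=ctrl.move_straight(p+RL@[29,0,14],rate=40,f_stop=12)
print(r,ctrl.read_state()["ft_force"])
if not r:
    r=ctrl.move_straight(p+RL@[29,0,38],rate=80,f_stop=12)
    if not r: r=ctrl.move_straight(p+RL@[29,0,38]+[-20,0,90],rate=150)
s=ctrl.read_state();print(r,s["time"],s["ee_pos"],s["ft_force"],s["width"])
d=snap(viewer,4)
cv2.imwrite("pics/a4.png",cv2.resize(d["top"]["frame"][130:240,190:330,::-1],None,fx=5,fy=5,interpolation=cv2.INTER_CUBIC))
E
```

```text
False [ 0.55394997  0.51486813 -2.16594984]
False 11.0417 [484.55065464 127.48457633 225.33239183] [-0.34553832  0.18042858 -1.4467121 ] 0.17672464162310628
```

View pics/a4.png

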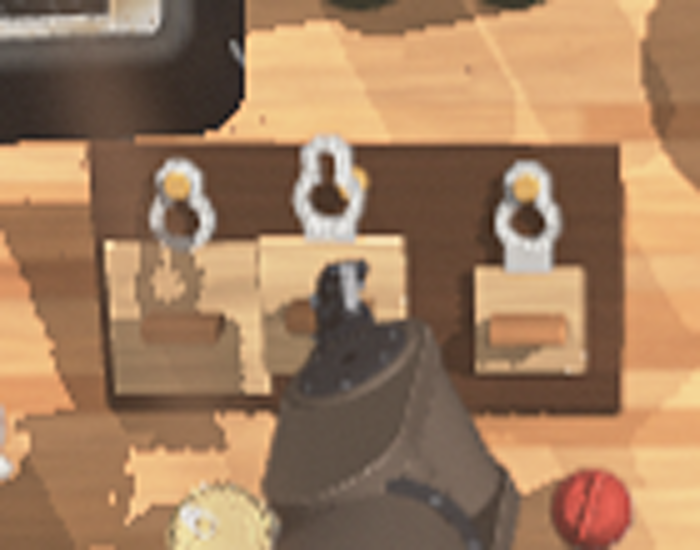

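```bash
python3 - <<'E'
from h import *
from workcell import *
ctrl.move_ptp(Dp(0,0,120),QD)
ctrl.move_straight(Dp(0,0,35),rate=150)
s=ctrl.read_state();print(s["time"],s["ee_pos"]-Dp(0,0,35),s["ft_force"],s["moment"],s["width"])
d=snap(viewer,5)
cv2.imwrite("pics/a5.png",cv2.resize(d["top"]["frame"][165:245,330:430,::-1],None,fx=7,fy=7,interpolation=cv2.INTER_CUBIC))
cv2.imwrite("pics/b5.png",cv2.resize(d["scene"]["frame"][180:270,310:420,::-1],None,fx=6,fy=6,interpolation=cv2.INTER_CUBIC))
E
```

```text
13.3167 [0.36911647 0.10876977 0.54828449] [-0.25789346  0.1330656  -1.4400442 ] [-0.19637244  0.07000193  0.01672303] 0.1746336472757354
```

View pics/a5.png

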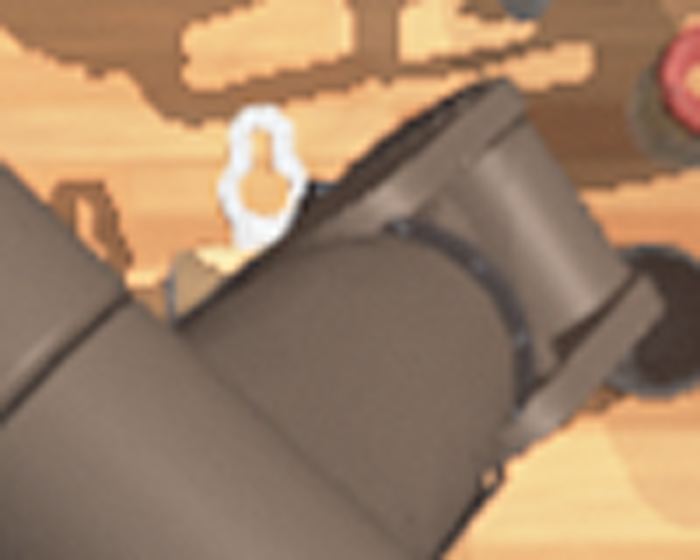

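View pics/b5.png

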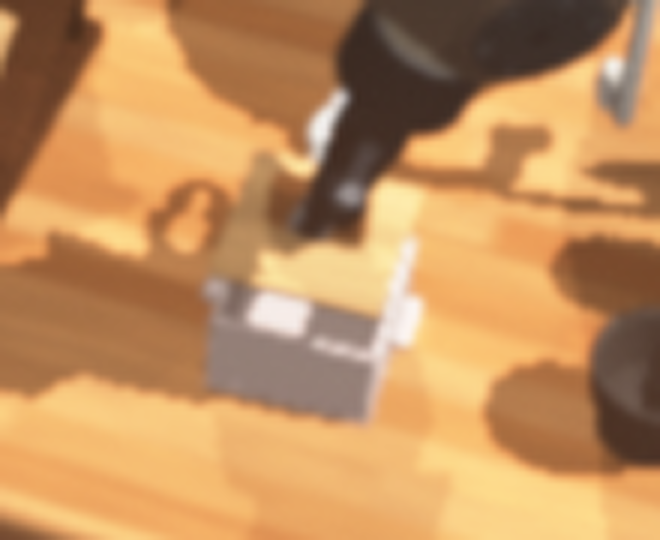

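```bash
python3 - <<'E'
from h import *
from workcell import ctrl
d=pickle.load(open("f5.pkl","rb"));T,S=d["top"],d["scene"]
off=ctrl.read_state()["ee_pos"]-Dp(0,0,35)
L=dish+[0,0,35]+off
print("lid assumed",L)
zt=lambda p:((p-[330,165]+.5)*7-.5).round(0).tolist()
zs=lambda p:((p-[310,180]+.5)*6-.5).round(0).tolist()
print("eye top",zt(proj(T,[L+RD@[76,0,6],L+RD@[76,0,0],L+RD@[120,0,6],L+RD@[49,49,6]])))
C=[(49,49,6),(49,-49,6),(-49,-49,6),(-49,49,6)]
print("panel scene",zs(proj(S,[L+RD@c for c in C])))
p=(np.array([[262,150],[425,190],[385,318],[215,278]])+.5)/6-.5+[310,180]
P=plane(S,p,L[2]+6);print(P.round(1).tolist(),P.mean(0),np.linalg.norm(P-np.roll(P,-1,0),axis=1))
e=P[0]-P[3];print(np.degrees(np.arctan2(e[1],e[0]))); e=P[1]-P[2];print(np.degrees(np.arctan2(e[1],e[0])))
E=plane(T,(np.array([[263,190],[173,253]])+.5)/7-.5+[330,165],L[2]+4);print("eye",E, "pred",L+RD@[76,0,4],L+RD@[49,49,4])
f=d["top"]["frame"][175:205,352:378,::-1];cv2.imwrite("pics/ear5.png",cv2.resize(f,None,fx=20,fy=20,interpolation=cv2.INTER_CUBIC))
f=d["scene"]["frame"][195:255,335:390,::-1];cv2.imwrite("pics/lid5.png",cv2.resize(f,None,fx=10,fy=10,interpolation=cv2.INTER_CUBIC))
E
```

```text
lid assumed [ 434.67623431 -260.31603915   95.92877795]
eye top [[264.0, 187.0], [263.0, 189.0], [258.0, 103.0], [172.0, 244.0]]
panel scene [[258.0, 142.0], [426.0, 183.0], [384.0, 311.0], [209.0, 266.0]]
[[476.1, -213.1, 101.9], [480.7, -307.6, 101.9], [383.5, -313.8, 101.9], [376.7, -219.4, 101.9]] [ 429.24614767 -263.49195553  101.92877795] [94.55738472 97.43220448 94.61908615 99.61330304]
3.6154626856682492
3.654805936371382
eye [[ 509.30789493 -256.30808794   99.92877795]
 [ 476.93972927 -209.41695225   99.92877795]] pred [ 510.58869912 -256.66943982   99.92877795] [ 481.26870021 -209.02137937   99.92877795]
```

View pics/ear5.png

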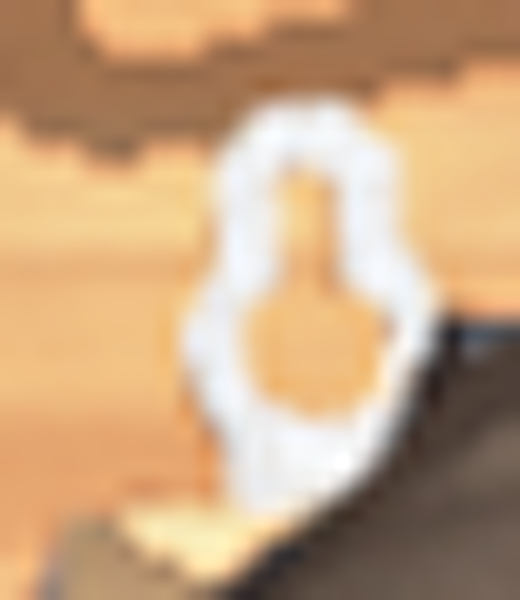

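View pics/lid5.png

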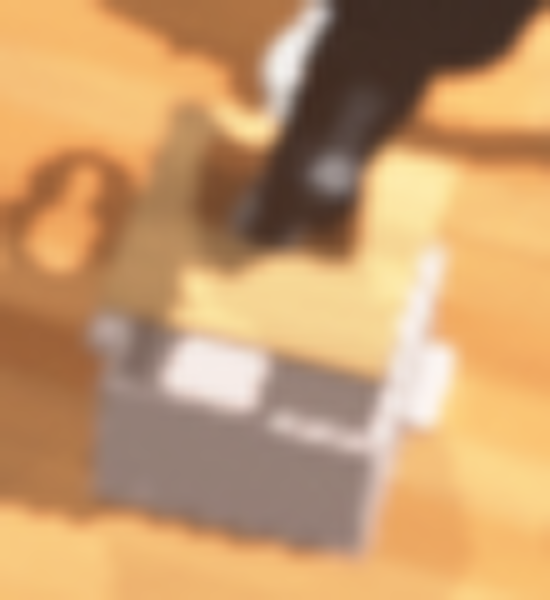

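```bash
python3 - <<'E'
from h import *
from workcell import *
c=np.array([1.2,0.6,0])
ctrl.move_straight(Dp(0,0,35)+c,rate=40)
ctrl.move_straight(Dp(0,0,12)+c,rate=60,f_stop=8)
s=ctrl.read_state();print(s["time"],s["ee_pos"]-Dp()-c,s["ft_force"])
r=ctrl.move_straight(Dp(0,0,-4)+c,rate=15,f_stop=5)
s=ctrl.read_state();print(r,s["time"],s["ee_pos"]-Dp()-c,s["ft_force"],s["moment"])
d=snap(viewer,6)
cv2.imwrite("pics/b6.png",cv2.resize(d["scene"]["frame"][195:255,335:390,::-1],None,fx=10,fy=10,interpolation=cv2.INTER_CUBIC))
E
```

```text
Traceback (most recent call last):
  File "h.py", line 36, in Dp
    def Dp(*o): return tcpL(dish+RD@np.array(o,float),RD,LEAN,GDEP)
                                 ~~^~~~~~~~~~~~~~~~~~
ValueError: matmul: Input operand 1 has a mismatch in its core dimension 0, with gufunc signature (n?,k),(k,m?)->(n?,m?) (size 0 is different from 3)
```

```bash
python3 - <<'E'
from h import *
from workcell import *
c=np.array([1.2,0.6,0]); D0=Dp(0,0,0)+c
s=ctrl.read_state();print(s["time"],s["ee_pos"]-D0,s["ft_force"])
r=ctrl.move_straight(Dp(0,0,-4)+c,rate=15,f_stop=5)
s=ctrl.read_state();print(r,s["time"],s["ee_pos"]-D0,s["ft_force"],s["moment"])
d=snap(viewer,6)
cv2.imwrite("pics/b6.png",cv2.resize(d["scene"]["frame"][195:255,335:390,::-1],None,fx=10,fy=10,interpolation=cv2.INTER_CUBIC))
E
```

```text
14.2 [-0.07456402  0.05229489 11.62958239] [ 0.37481095 -0.66717808 -2.09465177]
True 15.075 [-0.03845542  0.05329588 -2.17836493] [-0.21913884 -0.24541821  5.96647255] [-0.02107453  0.04675765  0.04309074]
```

View pics/b6.png

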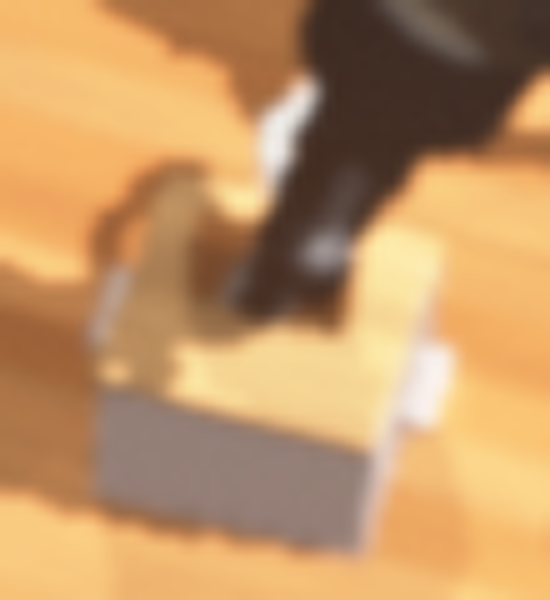

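```bash
python3 - <<'E'
from h import *
from workcell import *
command_gripper(0.45)
s=ctrl.read_state();print(s["ft_force"],s["width"])
z=toolL(RD,1,LEAN)[:,2]
ctrl.move_straight(s["ee_pos"]-70*z,rate=80)
q=ctrl.read_state()["joint_positions"].copy(); q[0]=-1.9; q[1]-=0.2
ctrl.movej(q)
s=ctrl.read_state();print(s["time"],s["ft_force"],s["ee_pos"])
d=snap(viewer,7)
cv2.imwrite("pics/a7.png",cv2.resize(d["top"]["frame"][170:240,335:405,::-1],None,fx=8,fy=8,interpolation=cv2.INTER_CUBIC))
E
```

```text
[ 0.30805372  0.85335792 -0.48578885] 0.45205537905181054
18.5417 [-0.12998524  0.28685066 -0.49175264] [ -55.090884   -513.70941824  262.5127792 ]
```

View pics/a7.png

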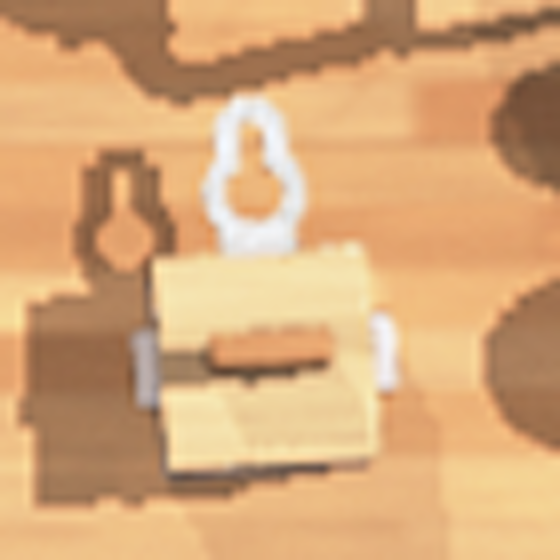

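View pics/scene7.png

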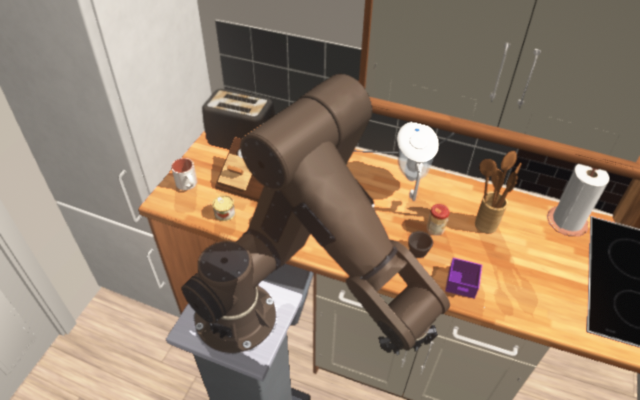

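View pics/top7.png

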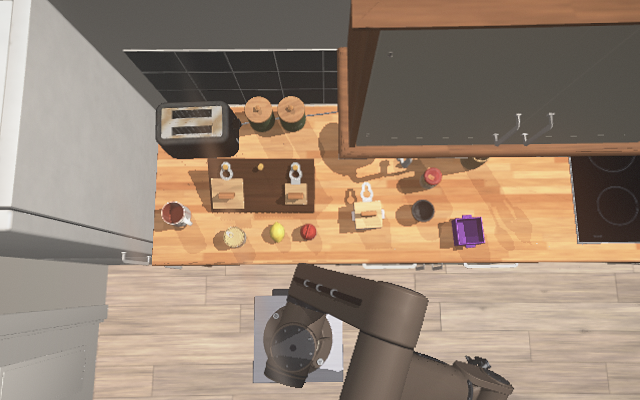

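```bash
python3 - <<'E'
from h import *
d=pickle.load(open("f7.pkl","rb"));T=d["top"]
p=(np.array([[152,260],[368,245],[380,460],[168,472]])+.5)/8-.5+[335,170]
P=plane(T,p,66);print(P.mean(0),np.linalg.norm(P-np.roll(P,-1,0),axis=1))
l=(np.array([[132,330],[158,407],[374,313],[398,388]])+.5)/8-.5+[335,170]
L=plane(T,l,44);print("lugs outer mid",L.round(1).tolist())
a=pickle.load(open("f1.pkl","rb"))["top"]["frame"].astype(int);b=T["frame"].astype(int)
m=(np.abs(a-b).sum(2)>60).astype('uint8')[:262]
n,_,st,c=cv2.connectedComponentsWithStats(m)
for i in range(1,n):
    if st[i][4]>5:print(st[i],c[i].round(0))
E
```

```text
[ 431.70619376 -260.03591243   66.        ] [98.90754471 98.58927902 95.99426104 97.27856735]
lugs outer mid [[448.7, -200.2, 44.0], [412.9, -211.4, 44.0], [455.5, -311.8, 44.0], [420.6, -321.7, 44.0]]
[246 162  30  46 909] [261. 189.]
[360 182  13  20 144] [366. 192.]
[344 188  39  41 829] [365. 212.]
[337 208  10  26  82] [340. 223.]
[350 230  16   4  32] [358. 232.]
```

```bash
python3 - <<'E'
from h import *
from workcell import *
q=ctrl.read_state()["joint_positions"].copy(); q[0]=-1.3
ctrl.movej(q)
d=snap(viewer,8); print(ctrl.read_state()["time"])
cv2.imwrite("pics/b8.png",cv2.resize(d["scene"]["frame"][195:255,335:390,::-1],None,fx=10,fy=10,interpolation=cv2.INTER_CUBIC))
cv2.imwrite("pics/a8.png",cv2.resize(d["top"]["frame"][145:245,200:410,::-1],None,fx=3.5,fy=3.5,interpolation=cv2.INTER_CUBIC))
E
```

```text
19.9083
```

View pics/b8.png

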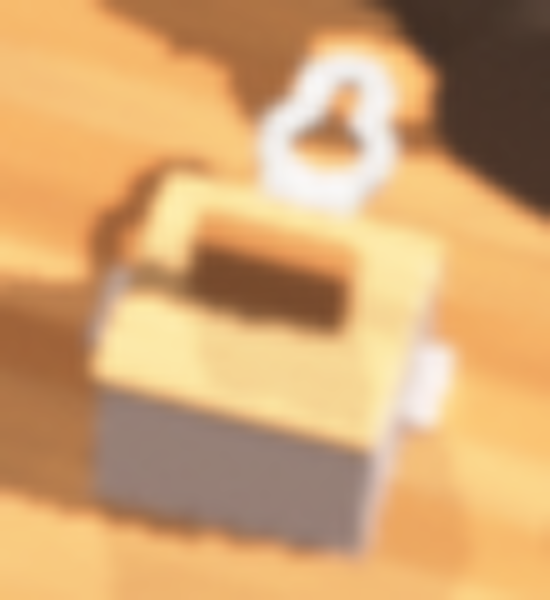

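View pics/a8.png

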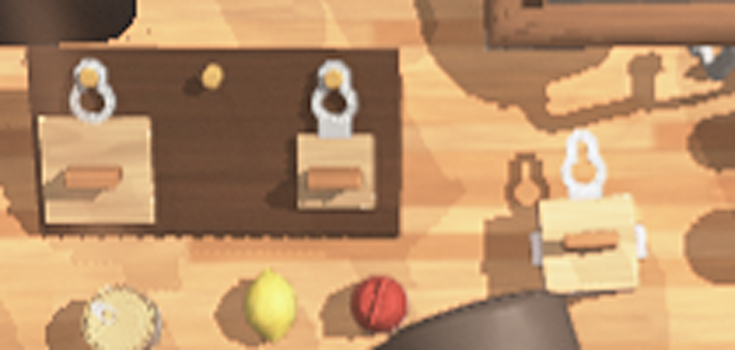

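```bash
python3 - <<'E'
from h import *
T=pickle.load(open("f7.pkl","rb"))["top"];S=pickle.load(open("f8.pkl","rb"))["scene"]
p=(np.array([[152,260],[368,245],[380,460],[168,472]])+.5)/8-.5+[335,170]
s=(np.array([[172,172],[440,238],[370,443],[95,372]])+.5)/10-.5+[335,195]
P=[tri(T,a,S,b) for a,b in zip(p,s)]
for x in P: print(x[0].round(1),round(x[1],1))
print(np.mean([x[0] for x in P],0))
E
```

```text
[ 478.4 -209.2   61.7] 0.4
[ 483.4 -306.1   62.8] 3.8
[ 384.9 -309.5   66.5] 0.8
[ 380.7 -214.5   65.6] 1.0
[ 431.86511084 -259.8159348    64.14336503]
```

```bash
python3 - <<'E'
from workcell import *
print(ctrl.read_state()["time"],ctrl.read_state()["qd"].round(3)); print(ticket.close_job())
E
```

```text
19.9083 [-0.001 -0.    -0.001  0.001  0.001  0.001]
the job is handed in; nothing more can be done
None
```

The middle-sized lid is off the rack and seated on the white dish, and the job was handed in at about 19.9 s of the 40 s allowed. I slid it 28.5 mm up the slope, lifted it clear of the middle peg and set it grip upwards with its ear towards +x. Contact stopped the descent at about 6 N on the tool. I then let go and moved the arm clear.

**Last checks**
- **Height:** triangulating the panel's top corners gave an average of 64 mm. A seated lid should read 66 mm, and one perched on the rim 72 mm. The corners spread from 62 to 66.5 mm, and one of them disagreed between the two views by 3.8 mm. No gap under the panel shows in the last scene picture.
- **Centring:** the lid's centre measured about 2.5 mm from the dish's in x and under 1 mm in y, against about 5 mm of play. The two cameras differed by 2 to 4 mm on the dish's position, so I compared the lid and dish within one view.
- **Surroundings:** comparing the top view before and after shows changes only at the middle peg and at the dish and its shadow. The other two lids still hang, and the bystanders in that view did not move. The robot was touching nothing at hand-in.

One reading I did not explain is a 7 N upward force on the tool as the gripper closed on the lid, possibly the fingertips touching the panel.

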